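# Roll a pipe stub into a V-block and up to its end stop

## Task

Without gripping, lifting or forcing it, push the pipe stub by its side with the fingertips so that it rolls along the bench, up the ramp and down into the groove of the V-block. Then push on the end of the pipe to slide it along the groove until its other end rests gently against the stop plate. Leave it lying still in the groove, and do not disturb the other things on the bench.

Things in the scene. Friction and masses are not known exactly. Their poses are not given: they have to be found in the camera images.
- pipe: Loose bare metal pipe stub, 48 mm diameter, 150 mm long, about 0.5 kg, slick (friction about 0.4), dark ends, a seam along it, lying on the bench on the robot's side of the V-block. Origin on its axis at mid length (24 mm above the bench at first); its y axis runs along the pipe. Its x and z axes turn as it rolls; z is up at first.
- vblock: Grey V-block fixed to the bench, 110 mm long in y. Origin at bench height under the groove's bottom line, at mid length; x points across the groove, the way the pipe must roll, y along the groove to the stop plate. The groove's bottom is 2 mm high at x = 0; its far face rises at 30 degrees to x = 40 mm, 25 mm high; a low bolted foot ends at x = 90 mm. The -y end is open.
- lip (a point): Middle of the lip on the robot's side of the groove, at x = -16 mm in the V-block's frame, 11 mm high. Towards the robot a plain ramp falls from it to bench height at x = -64 mm; on the other side the groove's near face falls at 30 degrees to the bottom. Axes as the V-block's.
- seat (a point): Point where the middle of the pipe's axis lies when the job is done, above the groove's bottom line, 30 mm above the bench; axes as those of the V-block. A pipe lying in the groove has its axis on the line through this point along y.
- stop (a point): Point on the stop plate's inner face, in line with the axis of a pipe in the groove, 75 mm in +y from the seat point, 30 mm above the bench. The plate is 8 mm thick, stands across the +y end of the groove, spans x from -25 to 49 mm in the V-block's frame and is 60 mm high.
- offcut: Bystander: square steel tube offcut standing upright, 40 x 40 mm, 60 mm high; origin at the centre of its underside.
- flange: Bystander: flat steel ring, 84 mm across, 12 mm high; origin at the centre of its underside.
- taperoll: Bystander: red roll, 76 mm across, 25 mm high; origin at the centre of its underside.
- can: Bystander: upright blue can, 60 mm across, 150 mm high; origin at the centre of its underside.
- hammer: Bystander: hammer lying on the bench, off to the left; origin near its middle.
- wrench: Bystander: wrench lying on the bench, off to the right; origin near its middle.
- cup: Bystander: white plastic cup, 72 mm across, 80 mm high; origin at the centre of its underside.
Things that resemble listed ones, but are neither listed nor needed, are in the scene too. Several things have the shape of the pipe; the one meant has the colours described above.

How it is judged:
By the outcome, as a careful person would: the job done as asked, in the order asked, and still so for the second after the job is handed in, with the robot touching nothing.
It also fails if it takes over 59 s, if anything falls off the work surface, if the arm or the gripper's body presses on something with over 40 N, if the wrist force passes 120 N, or if a joint passes its speed limit or range.

## Robot

A 6-joint arm with a two-finger parallel gripper is mounted at the origin on the work surface. World frame = base frame: x ahead of the robot, y to its left, z up, the work surface at z = 0. Lengths are in m, angles in degrees, forces in N, time in s.
With the tool pointing down it reaches from about 0.275 to 0.75 m from the base axis. Payload 10.2 kg.
Tool frame: the origin (TCP) lies midway between the tips of the shut fingers; the grasp point (between the pads) lies 19 mm behind it (bot.grip_point_offset is the distance from the TCP to the grasp point, in m); z points along the fingers, y is the line along which they close (so a half turn about z gives the same grasp; the last joint's range is limited). The gripper opens to 85 mm and grips with 20 to 120 N. Pads are 22 mm wide; open, the fingers measure 114 mm over their backs; the gripper's body (76 mm by 85 mm) begins 54 mm behind the grasp point. The pads swing forward as they close: fully open they stand 13 mm farther back than shut.
Start: joints at [63.69, 17.928, 85.812, -0, 76.261, -12.8], TCP at [0.123, 0.51, 0.231] pointing down, gripper open.
Joint ranges: [-168.41, 168.41], [-55.51, 124.54], [10.69, 146.95], [-70.63, 250.63], [1, 178], [-165.06, 165.06]. Speed limits (degrees/s): [136.94, 136.94, 172.46, 180, 180, 180].

## Interface

Orientations are given as a 3x3 rotation matrix whose columns are the frame's x, y, z axes.
In Python, from cell import bot, eyes gives the robot as it stands.
- The arm moves only by the tool arm_command, never from a script. Its argument "increments" is a list of rows, each an object with "slide": the shift along the tool's x, y, z in mm, a list of three; "spin": the turn about the tool's z in degrees. In form: [{"slide": [tx, ty, tz], "spin": spin}, ...]. A call has 1 to 12 rows; each row shifts and turns the commanded pose from where the row before left it, along the tool's axes as they then stand; what a row does not reach is not made up. A row lasts 1/12 s, in which the tool goes at most 41.7 mm and 7.16 degrees, less where a joint would pass 70% of its speed; a pose out of reach is approached as far as the arm can. A call is refused whole if a number of a shift passes 41.7 or a number of a turn 7.16, either way. A call with a gripper value outside its range is refused whole. "gripper" is the opening, from -1 (shut) to 1 (fully open), set as the call begins (left out, the last holds). The fingers move at their own pace and stop on an object; "force" is the grip in N (left out, the last holds). Time passes only in rows, so rows that do not move let the fingers close. It gives the time, the measured TCP pose, the force, the opening and the grip force at its end, in the units of the state.
- bot.get_obs(): the state, without advancing time (a new reading comes with each control period).
- eyes.grab_frame(name): name is "scene" or "top"; returns a dict with "color" (480x640x3 uint8, blue, green, red), "fx", "fy", "cx", "cy" (pixels), "eye" and "rotation" of the camera in the world. Camera axes: x right, y up, looking along -z (the intrinsics and any distortion apply to the point x, -y, -z); pixel columns grow to the right and rows downward; lengths in m; the calibration is good to about 2 mm. A picture is of the moment at which its call begins. There is no depth.
- bot.finish_job(): hands the job in; it is judged then, once.
Trained networks look in a picture, given as the dict that the camera call returned (one of the last four; its "shot" number tells which), for a name from the list of things; names that differ only in an ending like _2 or _b are one class to them, and where a whole thing is asked for, a point or a joint stands for the part that bears it (a point fixed in the world has none). Each returns a list of dicts, best first, with "p" (0 to 1); they miss things now and then, are a little off and sometimes report something else, mostly with a low value. They report only what shows in the picture. A call takes as long as a camera call. They do not tell look-alikes from the thing itself.
- eyes.find_in(query, picture): "centre" ([row, column] as shares, 0 to 1, of the picture: columns of its width, rows of its height, amid what is visible of it).
- eyes.regions_of(query, picture): "mask" (480x640 bool, what is visible of it) and "centre" ([row, column] as shares, 0 to 1, of the picture: columns of its width, rows of its height, amid what is visible of it).
The state is a dict: "clock": time; "joints": joint angles; "qd": joint speeds; "joint_torque": joint torques, N m; "tool_pos": TCP position; "ee_rot": TCP orientation; "contact_force": force on the tool from outside, world axes, zero at the start; "wrist_torque": the same for the moment, N m; "gripper_width": finger opening in m; "grip_force": force on a finger pad.
Only numpy, scipy, OpenCV 4.12 (cv2) and the standard library are available. Lean on these libraries where they do the work, as an engineer would, in place of code of your own. Each camera call takes 0.05 s, during which the arm holds its last target. There are 200 camera calls.

## Working session

There is one attempt and no reset: what is moved stays moved. The work goes in short steps, Python scripts to look and compute and a tool call to move; the robot and the scene stay as the last step left them, time stands still between calls to the robot, and variables do not carry over. Pictures are saved under pics/ and viewed, at most 10 in all, crops included, and the job is handed in when it is done.

Besides the shell and the picture viewer there is one more tool, called after "Request:" as name(argument=value, ...), one argument or row to a line, values as JSON. arm_command: Moves the arm, as the interface text tells. Its arguments: {"type":"object","properties":{"increments":{"type":"array","items":{"type":"object","properties":{"slide":{"type":"array","items":{"type":"number"}},"spin":{"type":"number"}}}},"gripper":{"type":"number"},"force":{"type":"number"}},"required":["increments"]}

```bash
mkdir -p pics; cat > h.py <<'E'
import numpy as np, cv2
from cell import bot, eyes
def ray(f,u,v):
    d=np.array([(u-f['cx'])/f['fx'],-(v-f['cy'])/f['fy'],-1.0]); return np.array(f['rotation'])@d
def at(f,u,v,z):
    d=ray(f,u,v); e=np.array(f['eye']); return e+d*(z-e[2])/d[2]
def proj(f,p):
    c=np.array(f['rotation']).T@(np.array(p)-np.array(f['eye'])); return f['cx']+f['fx']*c[0]/-c[2], f['cy']-f['fy']*c[1]/-c[2]
E
python3 - <<'E'
from h import *
for n in('top','scene'):
    f=eyes.grab_frame(n); cv2.imwrite(f'pics/{n}0.png',f['color'])
    print(n,[k for k in f if k not in('color',)],f['eye'],f['fx'],f['cx'],f['cy'],f.get('distortion'),np.round(f['rotation'],3).tolist())
    for q in('pipe','vblock','offcut','flange','taperoll','can','cup','hammer','wrench'):
        for r in eyes.find_in(q,f): 
            v,u=r['centre'][0]*480,r['centre'][1]*640
            print(q,round(r['p'],2),round(u),round(v),np.round(at(f,u,v,0.024)[:2],3))
E
```

```text
top ['fx', 'fy', 'cx', 'cy', 'eye', 'rotation', 'shot'] [ 0.28196363 -0.04810284  1.39689278] 595.0828136887526 319.3780739723557 238.14527750370755 None [[-0.026, 0.991, -0.13], [-0.999, -0.03, -0.027], [-0.031, 0.13, 0.991]]
pipe 0.96 418 139 [ 0.693 -0.25 ]
pipe 0.96 184 152 [0.681 0.309]
pipe 0.89 328 248 [ 0.44  -0.029]
pipe 0.77 242 278 [0.376 0.172]
pipe 0.7 400 300 [ 0.316 -0.192]
vblock 0.73 324 178 [ 0.605 -0.024]
offcut 0.71 251 193 [0.575 0.148]
flange 0.62 428 220 [ 0.497 -0.264]
taperoll 0.67 260 139 [0.705 0.125]
can 0.62 145 223 [0.51  0.399]
cup 0.57 521 222 [ 0.487 -0.479]
hammer 0.74 137 320 [0.284 0.415]
scene ['fx', 'fy', 'cx', 'cy', 'eye', 'rotation', 'shot'] [1.05624263 0.12777551 0.96414646] 439.8295399336151 316.3152671159822 237.45044772966227 None [[-0.266, -0.8, 0.538], [0.964, -0.219, 0.152], [-0.004, 0.559, 0.829]]
pipe 0.96 207 303 [ 0.694 -0.243]
pipe 0.91 407 237 [0.384 0.18 ]
pipe 0.83 321 235 [ 0.436 -0.034]
pipe 0.83 280 191 [ 0.324 -0.182]
pipe 0.63 449 359 [0.678 0.317]
vblock 0.87 303 292 [ 0.607 -0.033]
offcut 0.67 382 298 [0.573 0.152]
flange 0.71 240 245 [ 0.522 -0.226]
taperoll 0.62 361 328 [0.659 0.118]
can 0.68 489 285 [0.47  0.392]
cup 0.73 159 210 [ 0.473 -0.476]
hammer 0.9 505 229 [0.292 0.422]
wrench 0.9 211 177 [ 0.327 -0.387]
```

View pics/top0.png

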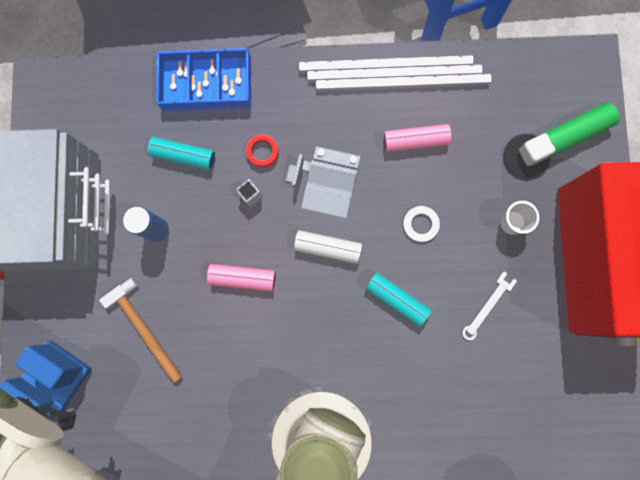

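View pics/scene0.png

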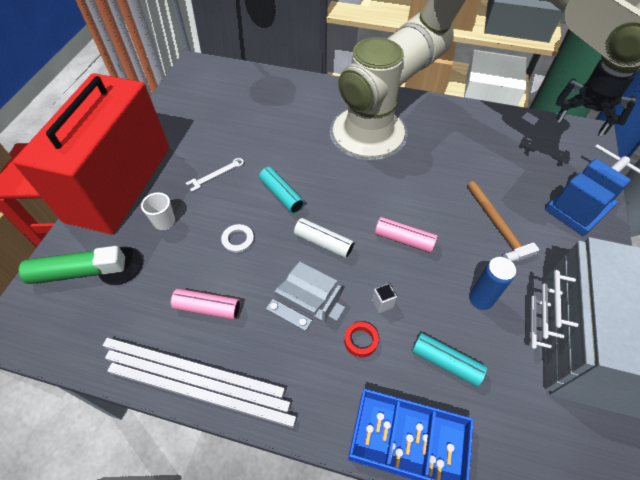

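Pipe-shaped candidates in the top view are pink (242,278), pink (418,139), teal (184,152), teal (400,300) and bare metal/grey (328,248). Only the last fits the description: bare metal, on the robot's side of the V-block. The stop plate is at the V-block's left (+y) end. I'll confirm with one crop.

```bash
python3 - <<'E'
from h import *
a=cv2.imread('pics/top0.png')[135:275,282:382]; b=cv2.imread('pics/scene0.png')[210:350,260:360]
cv2.imwrite('pics/crop.png',cv2.resize(np.hstack([a,b]),None,fx=4,fy=4,interpolation=cv2.INTER_CUBIC))
for n in('top','scene'):
    f=eyes.grab_frame(n)
    for q in('pipe','vblock'):
        for r in eyes.regions_of(q,f):
            m=r['mask'].astype(np.uint8)
            c=max(cv2.findContours(m,0,2)[0],key=cv2.contourArea)
            cu=r['centre'][1]*640
            if q=='vblock' or 310<cu<340:
                print(n,q,r['p'],cv2.minAreaRect(c),cv2.approxPolyDP(c,2.5,True)[:,0].tolist())
E
```

```text
top pipe 0.81 ((327.4048767089844, 246.9438934326172), (65.58261108398438, 20.952909469604492), 12.094757080078125) [[298, 231], [295, 250], [357, 263], [359, 243]]
top vblock 0.95 ((318.7353210449219, 185.558837890625), (67.66743469238281, 50.68994140625), 14.03624439239502) [[299, 155], [297, 164], [289, 166], [286, 180], [296, 189], [301, 171], [309, 173], [302, 207], [345, 216], [356, 172], [307, 162]]
scene vblock 0.69 ((313.6639404296875, 291.80328369140625), (66.96863555908203, 41.758094787597656), 28.495635986328125) [[298, 264], [276, 294], [322, 320], [328, 317], [337, 319], [341, 310], [336, 302], [339, 287], [326, 305], [319, 308], [335, 280]]
```

View pics/crop.png

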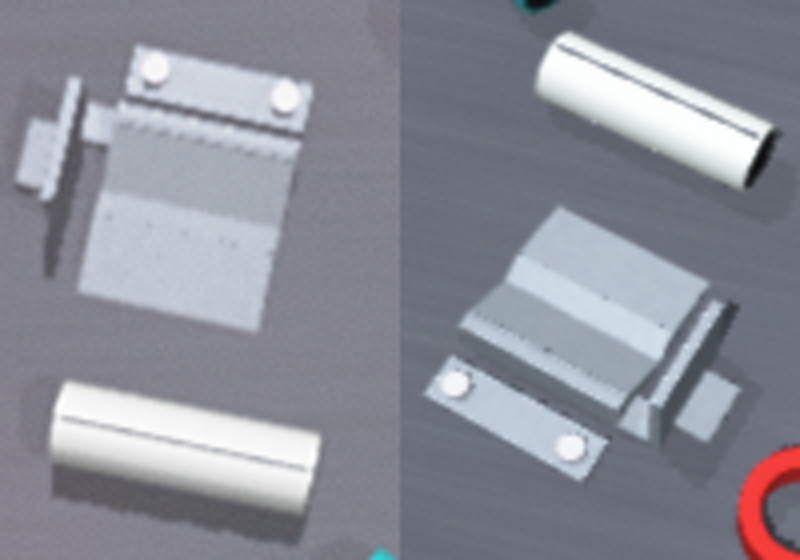

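The crop confirms it: the pipe in front of the V-block is bare metal with a seam and dark ends. The ramp, groove and stop plate (left end) also show clearly. Next I'll fit the poses.

```bash
cat > fit.py <<'E'
from h import *
from scipy.optimize import least_squares
ft=eyes.grab_frame('top'); fs=eyes.grab_frame('scene')
P=[(ft,-64,55,0,302,208),(ft,-64,-55,0,346.5,217.7),(ft,0,55,2,308.2,182.5),(ft,0,-55,2,351.5,192.5),
(fs,-64,-55,0,300.5,261.7),(fs,-64,55,0,337.2,281.2),(fs,0,-55,2,284.5,280.5),(fs,0,55,2,325,300),(fs,40,-55,25,275,291.2),(fs,40,55,25,315,312.5)]
def W(p,x,y,z):
    c,s=np.cos(p[2]),np.sin(p[2]); return [p[0]+(c*x-s*y)/1e3,p[1]+(s*x+c*y)/1e3,z/1e3]
res=lambda p:np.ravel([np.subtract(proj(f,W(p,x,y,z)),(u,v)) for f,x,y,z,u,v in P])
r=least_squares(res,[.6,-.03,-.2],loss='soft_l1')
p=r.x; print('vblock',p[:2],np.degrees(p[2])); print(res(p).reshape(-1,2).round(1).tolist())
a=at(ft,296.7,240.5,.024);b=at(ft,358.2,253,.024); m=(a+b)/2; d=a-b
print('pipe',m,'len',np.linalg.norm(d),'yaw',np.degrees(np.arctan2(-d[0],d[1])), 'scene proj ends',proj(fs,a),proj(fs,b))
c,s=np.cos(p[2]),np.sin(p[2]); q=m[:2]-p[:2]; print('pipe in vblock mm',1e3*(c*q[0]+s*q[1]),1e3*(-s*q[0]+c*q[1]))
for x in(-200,-150,-64,0): print(x,W(p,x,0,0))
o=bot.get_obs(); print(o['tool_pos'],np.round(o['ee_rot'],3).tolist(),o['gripper_width'],o['clock'])
E
python3 fit.py
```

```text
vblock [ 0.589746   -0.03644786] -14.252743858670577
[[-1.2, -0.6], [-0.7, -0.5], [-1.5, -1.0], [0.1, -1.3], [-2.3, -0.4], [-1.0, -1.1], [0.4, -0.3], [-1.3, 0.1], [0.4, -2.7], [0.4, -3.1]]
pipe [ 0.44207284 -0.02850758  0.024     ] len 0.14585182168140798 yaw -13.254820727273492 scene proj ends (np.float64(348.2180517118603), np.float64(248.70218760856926)) (np.float64(298.34068368134496), np.float64(226.27869020415304))
pipe in vblock mm -145.08254365304867 -28.661213589445836
-200 [np.float64(0.3959021725235259), np.float64(0.012792081975301621), 0.0]
-150 [np.float64(0.4443631285470113), np.float64(0.00048209654517986783), 0.0]
-64 [np.float64(0.5277159729074062), np.float64(-0.020691078394629532), 0.0]
0 [np.float64(0.5897459966174676), np.float64(-0.036447859745185364), 0.0]
[0.12265335 0.510481   0.23129433] [[-0.972, 0.234, -0.0], [0.234, 0.972, 0.0], [0.0, 0.0, -1.0]] 0.08541857283322234 1.4
```

Request:
arm_command(
  increments=[
    {"slide":[-10,-12,0]},
    {"slide":[-22,-26,0]},
    {"slide":[-22,-26,0]},
    {"slide":[-22,-26,0]},
    {"slide":[-22,-26,0]},
    {"slide":[-22,-26,0]},
    {"slide":[-22,-26,0]},
    {"slide":[-22,-26,0]},
    {"slide":[-22,-26,0]},
    {"slide":[-22,-26,0]},
    {"slide":[-22,-26,0]},
    {"slide":[-22,-26,0]},
  ],
  gripper=1,
)

```text
invalid input at $.increments[0]: expected keys slide, spin
```

Request:
arm_command(
  increments=[
    {"slide":[-22,-26,0]},
    {"slide":[-22,-26,0]},
    {"slide":[-22,-26,0]},
    {"slide":[-22,-26,0]},
    {"slide":[-22,-26,0]},
    {"slide":[-14,-18,0],"spin":0.7},
    {"slide":[0,0,0]},
    {"slide":[0,0,0]},
  ],
)

```text
invalid input at $.increments[0]: expected keys slide, spin
```

Request:
arm_command(
  increments=[
    {"slide":[-10,-12,0],"spin":0},
    {"slide":[-22,-26,0],"spin":0},
    {"slide":[-22,-26,0],"spin":0},
    {"slide":[-22,-26,0],"spin":0},
    {"slide":[-22,-26,0],"spin":0},
    {"slide":[-22,-26,0],"spin":0},
    {"slide":[-22,-26,0],"spin":0},
    {"slide":[-22,-26,0],"spin":0},
    {"slide":[-22,-26,0],"spin":0},
    {"slide":[-22,-26,0],"spin":0},
    {"slide":[-22,-26,0],"spin":0},
    {"slide":[-22,-26,0],"spin":0},
  ],
  gripper=1,
)

```text
clock: 2.4
tool_pos: [0.2984, 0.1603, 0.2316]
ee_rot: [[-0.972, 0.233, 0.001], [0.233, 0.972, 0.0], [-0.001, 0.0, -1.0]]
contact_force: [0.7, 1.1, 0.8]
gripper_width: 0.0852
grip_force: 0.0
```

Request:
arm_command(
  increments=[
    {"slide":[-22,-26,0],"spin":0},
    {"slide":[-22,-26,0],"spin":0},
    {"slide":[-22,-26,0],"spin":0},
    {"slide":[-22,-26,0],"spin":0},
    {"slide":[-22,-26,0],"spin":0},
    {"slide":[-14,-18,0],"spin":0.7},
    {"slide":[0,0,0],"spin":0},
    {"slide":[0,0,0],"spin":0},
  ],
)

```text
clock: 3.07
tool_pos: [0.3841, -0.0117, 0.2311]
ee_rot: [[-0.969, 0.248, -0.0], [0.248, 0.969, 0.0], [0.001, 0.0, -1.0]]
contact_force: [-0.7, -0.5, 0.8]
gripper_width: 0.0854
grip_force: 0.0
```

Request:
arm_command(
  increments=[
    {"slide":[0,-2,12],"spin":0},
    {"slide":[0,0,28],"spin":0},
    {"slide":[0,0,30],"spin":0},
    {"slide":[0,0,30],"spin":0},
    {"slide":[0,0,30],"spin":0},
    {"slide":[0,0,30],"spin":0},
    {"slide":[0,0,30],"spin":0},
    {"slide":[0,0,20],"spin":0},
    {"slide":[0,0,10],"spin":0},
    {"slide":[0,0,5],"spin":0},
    {"slide":[0,0,0],"spin":0},
    {"slide":[0,0,0],"spin":0},
  ],
)

```text
clock: 4.07
tool_pos: [0.3838, -0.0126, 0.0069]
ee_rot: [[-0.97, 0.245, 0.001], [0.245, 0.97, -0.0], [-0.001, -0.0, -1.0]]
contact_force: [0.4, 0.6, 0.6]
gripper_width: 0.0855
grip_force: 0.0
```

```bash
python3 - <<'E'
from h import *
f=eyes.grab_frame('scene'); cv2.imwrite('pics/s1.png',cv2.resize(f['color'][150:350,230:430],None,fx=3,fy=3))
o=bot.get_obs(); print(o['tool_pos'],o['contact_force'],o['clock'])
E
```

```text
[ 0.38402454 -0.01277571  0.00707835] [-0.32710611  0.18897142 -0.49666759] 4.1167
```

View pics/s1.png

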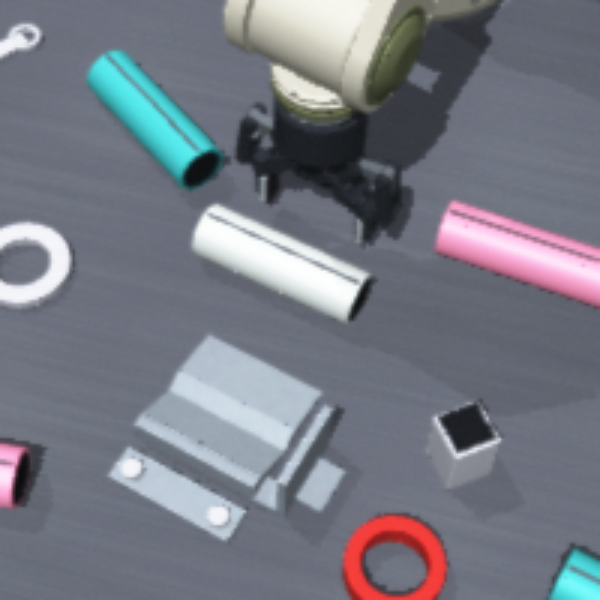

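The fingers stand behind the pipe at crop pixels (265,190) and (360,240), clear of the neighbours. I'll start the push gently.

Request:
arm_command(
  increments=[
    {"slide":[-4,0,0],"spin":0},
    {"slide":[-5,0,0],"spin":0},
    {"slide":[-4,0,0],"spin":0},
    {"slide":[-2,0,0],"spin":0},
    {"slide":[-2,0,0],"spin":0},
    {"slide":[-2,0,0],"spin":0},
    {"slide":[-2,0,0],"spin":0},
    {"slide":[-2,0,0],"spin":0},
    {"slide":[-2,0,0],"spin":0},
    {"slide":[-2,0,0],"spin":0},
    {"slide":[-2,0,0],"spin":0},
    {"slide":[-2,0,0],"spin":0},
  ],
)

```text
clock: 5.12
tool_pos: [0.4138, -0.0206, 0.0063]
ee_rot: [[-0.969, 0.245, -0.0], [0.245, 0.969, -0.0], [0.0, -0.0, -1.0]]
contact_force: [-0.5, 0.1, 0.2]
gripper_width: 0.0854
grip_force: 0.1
```

Request:
arm_command(
  increments=[
    {"slide":[-2,0,0],"spin":0},
    {"slide":[-2,0,0],"spin":0},
    {"slide":[-3,0,0],"spin":0},
    {"slide":[-3,0,0],"spin":0},
    {"slide":[-3,0,0],"spin":0},
    {"slide":[-3,0,0],"spin":0},
    {"slide":[-3,0,0],"spin":0},
    {"slide":[-3,0,0],"spin":0},
    {"slide":[-3,0,0],"spin":0},
    {"slide":[-3,0,0],"spin":0},
    {"slide":[-3,0,0],"spin":0},
    {"slide":[-3,0,0],"spin":0},
  ],
)

```text
clock: 6.12
tool_pos: [0.4469, -0.029, 0.0063]
ee_rot: [[-0.969, 0.246, 0.0], [0.246, 0.969, 0.0], [0.0, 0.0, -1.0]]
contact_force: [-0.4, -0.4, -0.3]
gripper_width: 0.0858
grip_force: 0.1
```

```bash
cat > pp.py <<'E'
from h import *
import sys
f=eyes.grab_frame('top'); z=float(sys.argv[1])
v=np.array([0.5897,-0.0364]); t=np.radians(-14.25); X=np.array([np.cos(t),np.sin(t)]); Y=np.array([-np.sin(t),np.cos(t)])
for r in eyes.regions_of('pipe',f):
    c=max(cv2.findContours(r['mask'].astype(np.uint8),0,2)[0],key=cv2.contourArea); R=cv2.minAreaRect(c)
    q=at(f,*R[0],z)[:2]-v
    if abs(q@Y)<.12 and -.2<q@X<.1:
        b=cv2.boxPoints(R); w=[at(f,*x,z)[:2] for x in b]; e=[w[1]-w[0],w[2]-w[1]]; d=max(e,key=np.linalg.norm); d=d*np.sign(d[1])
        print('pipe v mm',1e3*(q@X).round(4),1e3*(q@Y).round(4),'len',np.linalg.norm(d).round(4),'yaw',np.degrees(np.arctan2(-d[0],d[1])).round(1),R,r['p'])
o=bot.get_obs(); q=np.array(o['tool_pos'])[:2]-v; print('tcp v',1e3*q@X,1e3*q@Y,o['tool_pos'][2],np.round(o['contact_force'],1),o['clock'])
E
python3 pp.py .024
```

```text
tcp v -140.0366766557263 -28.022642549490723 0.006327106514473414 [ 0.4  0.3 -0.5] 6.2167
```

Request:
arm_command(
  increments=[
    {"slide":[-3,0,0],"spin":0},
    {"slide":[-3,0,0],"spin":0},
    {"slide":[-3,0,0],"spin":0},
    {"slide":[-3,0,0],"spin":0},
    {"slide":[-3,0,0],"spin":0},
    {"slide":[-3,0,0],"spin":0},
    {"slide":[-3,0,0],"spin":0},
    {"slide":[-3,0,0],"spin":0},
    {"slide":[-3,0,0],"spin":0},
    {"slide":[-3,0,0],"spin":0},
    {"slide":[-3,0,0],"spin":0},
    {"slide":[-3,0,0],"spin":0},
  ],
)

```text
clock: 7.22
tool_pos: [0.4818, -0.0378, 0.0063]
ee_rot: [[-0.969, 0.245, -0.0], [0.245, 0.969, -0.0], [0.0, -0.0, -1.0]]
contact_force: [-0.1, 0.6, -0.4]
gripper_width: 0.0852
grip_force: 0.1
```

```bash
python3 - <<'E'
from h import *
f=eyes.grab_frame('scene'); cv2.imwrite('pics/s2.png',cv2.resize(f['color'][180:340,230:390],None,fx=3,fy=3))
o=bot.get_obs(); print(o['tool_pos'],o['contact_force'],o['clock'])
E
```

```text
[ 0.48229683 -0.03800058  0.00637002] [-0.2498767  -0.30333965  0.63680812] 7.2667
```

View pics/s2.png

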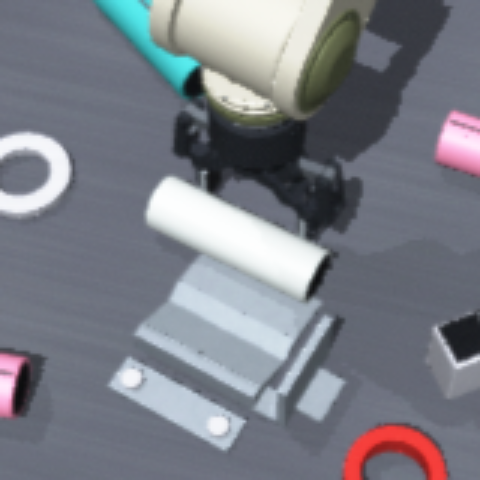

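The pipe has rolled squarely to the foot of the ramp (crop (238,237)): the seam has turned out of sight and both fingers are on it. I'll carry on up and over the lip.

Request:
arm_command(
  increments=[
    {"slide":[-3,0,0],"spin":0},
    {"slide":[-3,0,0],"spin":0},
    {"slide":[-3,0,0],"spin":0},
    {"slide":[-3,0,0],"spin":0},
    {"slide":[-3,0,0],"spin":0},
    {"slide":[-3,0,0],"spin":0},
    {"slide":[-3,0,0],"spin":0},
    {"slide":[-3,0,0],"spin":0},
    {"slide":[-3,0,0],"spin":0},
    {"slide":[-3,0,0],"spin":0},
    {"slide":[-3,0,0],"spin":0},
    {"slide":[-3,0,0],"spin":0},
  ],
)

```text
clock: 8.27
tool_pos: [0.5167, -0.0467, 0.0063]
ee_rot: [[-0.969, 0.245, 0.0], [0.245, 0.969, -0.0], [-0.0, -0.0, -1.0]]
contact_force: [-3.9, 1.5, 1.7]
gripper_width: 0.085
grip_force: 1.8
```

Request:
arm_command(
  increments=[
    {"slide":[-3,0,0],"spin":0},
    {"slide":[-3,0,0],"spin":0},
    {"slide":[-3,0,0],"spin":0},
    {"slide":[-3,0,0],"spin":0},
    {"slide":[-3,0,0],"spin":0},
    {"slide":[-3,0,0],"spin":0},
    {"slide":[-3,0,0],"spin":0},
    {"slide":[-1,0,0],"spin":0},
    {"slide":[0,0,0],"spin":0},
    {"slide":[0,0,0],"spin":0},
    {"slide":[0,0,0],"spin":0},
    {"slide":[0,0,0],"spin":0},
  ],
)

```text
clock: 9.27
tool_pos: [0.5376, -0.052, 0.0063]
ee_rot: [[-0.969, 0.245, 0.0], [0.245, 0.969, -0.0], [-0.0, -0.0, -1.0]]
contact_force: [0.2, 0.2, 0.2]
gripper_width: 0.0855
grip_force: 0.0
```

```bash
python3 - <<'E'
from h import *
f=eyes.grab_frame('scene'); cv2.imwrite('pics/s3.png',cv2.resize(f['color'][180:340,230:390],None,fx=3,fy=3))
E
python3 pp.py .030
```

```text
tcp v -46.597721500155316 -27.911309547339542 0.006304497973773051 [-1.   0.2  0.4] 9.4167
```

View pics/s3.png

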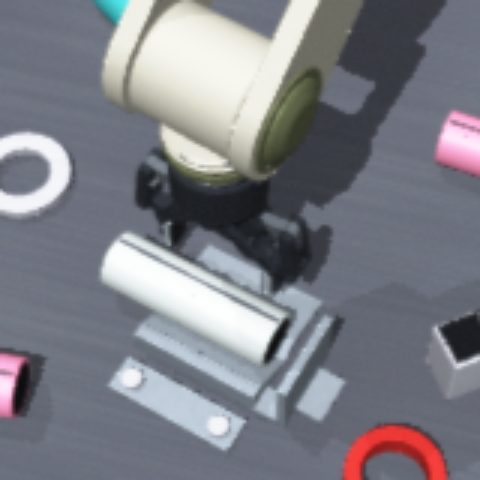

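The pipe lies in the groove (crop (195,300)), short of the stop plate by the expected slide distance. I'll retreat and lift clear.

Request:
arm_command(
  increments=[
    {"slide":[3,0,0],"spin":0},
    {"slide":[5,0,0],"spin":0},
    {"slide":[4,0,-5],"spin":0},
    {"slide":[0,0,-20],"spin":0},
    {"slide":[0,0,-30],"spin":0},
    {"slide":[0,0,-30],"spin":0},
    {"slide":[0,0,-25],"spin":0},
    {"slide":[0,0,-10],"spin":0},
    {"slide":[0,-10,0],"spin":0},
    {"slide":[0,-20,0],"spin":0},
    {"slide":[0,-30,0],"spin":0},
    {"slide":[0,-30,0],"spin":0},
  ],
)

```text
clock: 10.42
tool_pos: [0.5026, -0.1371, 0.1245]
ee_rot: [[-0.97, 0.244, -0.003], [0.244, 0.97, 0.001], [0.003, 0.001, -1.0]]
contact_force: [0.7, -0.0, -0.8]
gripper_width: 0.0854
grip_force: 0.0
```

Request:
arm_command(
  increments=[
    {"slide":[0,-25,0],"spin":0},
    {"slide":[0,-10,0],"spin":0},
    {"slide":[0,0,0],"spin":0},
  ],
  gripper=-1,
)

```text
clock: 10.67
tool_pos: [0.4942, -0.1719, 0.1249]
ee_rot: [[-0.969, 0.248, -0.002], [0.248, 0.969, 0.001], [0.002, 0.0, -1.0]]
contact_force: [0.0, 0.7, -0.1]
gripper_width: 0.052
grip_force: 0.0
```

```bash
python3 pp.py .030; python3 -c "
from h import *
print(bot.get_obs()['joints'])
f=eyes.grab_frame('top'); cv2.imwrite('pics/t2.png',cv2.resize(f['color'][130:270,260:460],None,fx=4,fy=4))"
```

```text
pipe v mm 0.2 -18.0 len 0.1355 yaw -14.3 ((336.4609680175781, 185.34877014160156), (57.62049865722656, 22.140239715576172), 12.094757080078125) 0.66
tcp v -59.00889660925091 -152.48196657147543 0.12537815406612107 [ 0.2 -0.3  0.8] 10.7667
[-3.17712258e+01  2.39751436e+01  9.41291014e+01  1.92081425e-02
  6.19999016e+01 -1.07540204e+02]
```

View pics/t2.png

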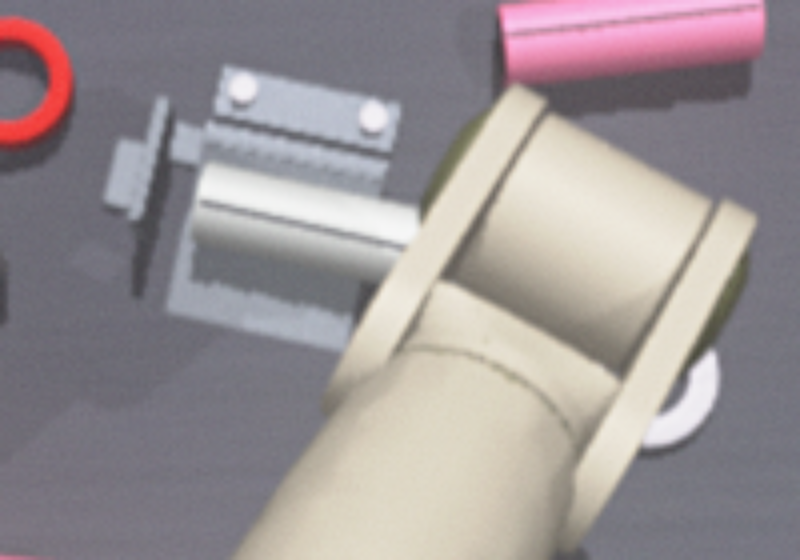

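The pipe now sits on the groove line (v-x ≈ 0), with its +y end at zoomed (200,200), about 29 mm short of the plate. Next I turn the shut fingers 90° and go to its -y end.

Request:
arm_command(
  increments=[
    {"slide":[0,0,0],"spin":4},
    {"slide":[0,0,0],"spin":7},
    {"slide":[0,0,0],"spin":7},
    {"slide":[0,0,0],"spin":7},
    {"slide":[0,0,0],"spin":7},
    {"slide":[0,0,0],"spin":7},
    {"slide":[0,0,0],"spin":7},
    {"slide":[0,0,0],"spin":7},
    {"slide":[0,0,0],"spin":7},
    {"slide":[0,0,0],"spin":7},
    {"slide":[0,0,0],"spin":7},
    {"slide":[0,0,0],"spin":7},
  ],
)

```text
clock: 11.82
tool_pos: [0.4956, -0.1687, 0.126]
ee_rot: [[0.095, 0.995, -0.0], [0.995, -0.095, 0.0], [0.0, -0.0, -1.0]]
contact_force: [0.3, -0.2, -0.1]
gripper_width: 0.0001
grip_force: 0.0
```

Request:
arm_command(
  increments=[
    {"slide":[0,0,0],"spin":6},
    {"slide":[0,0,0],"spin":3},
    {"slide":[0,10,0],"spin":0},
    {"slide":[2,20,0],"spin":0},
    {"slide":[2,20,0],"spin":0},
    {"slide":[2,9,0],"spin":0},
    {"slide":[0,0,0],"spin":0},
    {"slide":[0,0,0],"spin":0},
  ],
)

```text
clock: 12.48
tool_pos: [0.554, -0.1776, 0.1257]
ee_rot: [[0.244, 0.97, -0.001], [0.97, -0.244, 0.001], [0.0, -0.001, -1.0]]
contact_force: [0.6, -0.1, 0.3]
gripper_width: -0.0002
grip_force: 0.0
```

```bash
python3 pp.py .030
```

```text
pipe v mm -1.4 -1.2 len 0.0989 yaw -15.4 ((329.29833984375, 184.48196411132812), (42.028717041015625, 20.155460357666016), 13.240520477294922) 0.94
tcp v -0.1823970599281454 -146.219033370203 0.1261254871057589 [ 0.2  0.1 -0.1] 12.5833
```

Request:
arm_command(
  increments=[
    {"slide":[0,0,10],"spin":0},
    {"slide":[0,0,25],"spin":0},
    {"slide":[0,0,25],"spin":0},
    {"slide":[0,0,25],"spin":0},
    {"slide":[0,0,17],"spin":0},
    {"slide":[0,0,8],"spin":0},
    {"slide":[0,0,4],"spin":0},
    {"slide":[0,0,0],"spin":0},
    {"slide":[6,0,0],"spin":0},
    {"slide":[8,0,0],"spin":0},
    {"slide":[6,0,0],"spin":0},
    {"slide":[3,0,0],"spin":0},
  ],
)

```text
clock: 13.58
tool_pos: [0.5602, -0.1555, 0.013]
ee_rot: [[0.244, 0.97, 0.001], [0.97, -0.244, -0.0], [-0.0, 0.001, -1.0]]
contact_force: [-0.0, -0.2, 0.5]
gripper_width: -0.0002
grip_force: 0.0
```

Request:
arm_command(
  increments=[
    {"slide":[2,0,0],"spin":0},
    {"slide":[1,0,0],"spin":0},
    {"slide":[1,0,0],"spin":0},
    {"slide":[1,0,0],"spin":0},
    {"slide":[1,0,0],"spin":0},
    {"slide":[1,0,0],"spin":0},
    {"slide":[1,0,0],"spin":0},
    {"slide":[1,0,0],"spin":0},
    {"slide":[1,0,0],"spin":0},
    {"slide":[1,0,0],"spin":0},
  ],
)

```text
clock: 14.42
tool_pos: [0.5624, -0.1461, 0.0123]
ee_rot: [[0.246, 0.969, -0.0], [0.969, -0.246, -0.0], [-0.0, 0.0, -1.0]]
contact_force: [0.0, -2.5, 0.0]
gripper_width: -0.0
grip_force: 0.0
```

```bash
python3 pp.py .030
```

```text
pipe v mm 38.3 35.2 len 0.1637 yaw 15.8 ((317.9106140136719, 165.10557556152344), (34.52337646484375, 69.19527435302734), 72.718505859375) 0.66
pipe v mm -0.6 12.0 len 0.0746 yaw -15.0 ((323.86541748046875, 182.9921417236328), (31.647493362426758, 21.319950103759766), 12.804265022277832) 0.59
tcp v 0.544192439398003 -112.90500892477334 0.012311829919429154 [ 0.2 -1.5  0.2] 14.5167
```

Contact: about 2.5 N, which is sliding friction. I'll push slowly toward the stop.

Request:
arm_command(
  increments=[
    {"slide":[1.5,0,0],"spin":0},
    {"slide":[1.5,0,0],"spin":0},
    {"slide":[1.5,0,0],"spin":0},
    {"slide":[1.5,0,0],"spin":0},
    {"slide":[1.5,0,0],"spin":0},
    {"slide":[1.5,0,0],"spin":0},
    {"slide":[1.5,0,0],"spin":0},
    {"slide":[1.5,0,0],"spin":0},
    {"slide":[1.5,0,0],"spin":0},
    {"slide":[1.5,0,0],"spin":0},
    {"slide":[1.5,0,0],"spin":0},
    {"slide":[1.5,0,0],"spin":0},
  ],
)

```text
clock: 15.52
tool_pos: [0.5669, -0.1283, 0.0123]
ee_rot: [[0.246, 0.969, 0.0], [0.969, -0.246, -0.0], [-0.0, 0.0, -1.0]]
contact_force: [-0.2, -3.1, 0.2]
gripper_width: 0.0001
grip_force: 0.0
```

```bash
python3 pp.py .030; python3 -c "
from h import *
f=eyes.grab_frame('scene'); cv2.imwrite('pics/s4.png',cv2.resize(f['color'][210:340,240:370],None,fx=4,fy=4,interpolation=2))"
```

```text
pipe v mm -1.2 32.4 len 0.0722 yaw -14.7 ((315.3529357910156, 181.41177368164062), (30.58719825744629, 20.608394622802734), 12.528807640075684) 0.62
tcp v 0.4905680191847542 -94.58486418023733 0.012308498067511612 [-0.4 -0.8  0.2] 15.6167
```

View pics/s4.png

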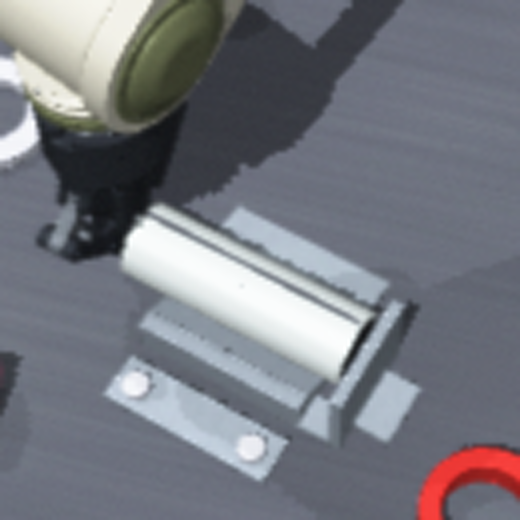

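The pipe's +y end (crop (355,350)) is about 6–8 mm from the plate. I'll creep.

Request:
arm_command(
  increments=[
    {"slide":[0.5,0,0],"spin":0},
    {"slide":[0.5,0,0],"spin":0},
    {"slide":[0.5,0,0],"spin":0},
    {"slide":[0.5,0,0],"spin":0},
    {"slide":[0.5,0,0],"spin":0},
    {"slide":[0.5,0,0],"spin":0},
    {"slide":[0.5,0,0],"spin":0},
    {"slide":[0.5,0,0],"spin":0},
    {"slide":[0.5,0,0],"spin":0},
  ],
)

```text
clock: 16.42
tool_pos: [0.5679, -0.1241, 0.0123]
ee_rot: [[0.245, 0.969, -0.0], [0.969, -0.245, 0.0], [-0.0, -0.0, -1.0]]
contact_force: [-1.2, -2.8, 0.1]
gripper_width: -0.0
grip_force: 0.0
```

Request:
arm_command(
  increments=[
    {"slide":[0.4,0,0],"spin":0},
    {"slide":[0.4,0,0],"spin":0},
    {"slide":[0.4,0,0],"spin":0},
  ],
)

```text
clock: 16.67
tool_pos: [0.5682, -0.1229, 0.0123]
ee_rot: [[0.246, 0.969, -0.0], [0.969, -0.246, 0.0], [-0.0, -0.0, -1.0]]
contact_force: [-0.3, -1.8, 0.4]
gripper_width: 0.0001
grip_force: 0.0
```

Request:
arm_command(
  increments=[
    {"slide":[0.4,0,0],"spin":0},
    {"slide":[0.4,0,0],"spin":0},
  ],
)

```text
clock: 16.83
tool_pos: [0.5684, -0.1221, 0.0123]
ee_rot: [[0.246, 0.969, -0.0], [0.969, -0.246, 0.0], [0.0, -0.0, -1.0]]
contact_force: [-0.2, -1.8, -0.1]
gripper_width: 0.0003
grip_force: 0.0
```

Request:
arm_command(
  increments=[
    {"slide":[0.4,0,0],"spin":0},
    {"slide":[0.4,0,0],"spin":0},
  ],
)

```text
clock: 17.0
tool_pos: [0.5686, -0.1214, 0.0123]
ee_rot: [[0.246, 0.969, -0.0], [0.969, -0.246, 0.0], [-0.0, -0.0, -1.0]]
contact_force: [-0.8, -2.4, -0.1]
gripper_width: -0.0002
grip_force: 0.0
```

Request:
arm_command(
  increments=[
    {"slide":[0.4,0,0],"spin":0},
    {"slide":[0.4,0,0],"spin":0},
  ],
)

```text
clock: 17.17
tool_pos: [0.5688, -0.1206, 0.0123]
ee_rot: [[0.246, 0.969, 0.0], [0.969, -0.246, -0.0], [-0.0, 0.0, -1.0]]
contact_force: [-1.4, -2.9, -0.4]
gripper_width: -0.0001
grip_force: 0.0
```

Request:
arm_command(
  increments=[
    {"slide":[0.3,0,0],"spin":0},
    {"slide":[0.3,0,0],"spin":0},
  ],
)

```text
clock: 17.33
tool_pos: [0.569, -0.1201, 0.0123]
ee_rot: [[0.245, 0.969, 0.0], [0.969, -0.245, -0.0], [-0.0, 0.0, -1.0]]
contact_force: [-0.5, -3.5, 0.2]
gripper_width: -0.0
grip_force: 0.0
```

```bash
python3 pp.py .030; python3 -c "
from h import *
f=eyes.grab_frame('scene'); cv2.imwrite('pics/s5.png',cv2.resize(f['color'][255:325,290:360],None,fx=8,fy=8,interpolation=2))"
```

```text
pipe v mm -0.5 40.599999999999994 len 0.0705 yaw -16.2 ((312.0294494628906, 180.3823699951172), (29.83188247680664, 20.615528106689453), 14.03624439239502) 0.59
pipe v mm 34.3 51.2 len 0.1368 yaw 26.0 ((310.91363525390625, 165.3323974609375), (29.28228187561035, 57.729469299316406), 62.74467086791992) 0.25
tcp v 0.49664833348112375 -86.22120042436751 0.012300556601275478 [-0.9 -2.3  0.2] 17.4333
```

View pics/s5.png

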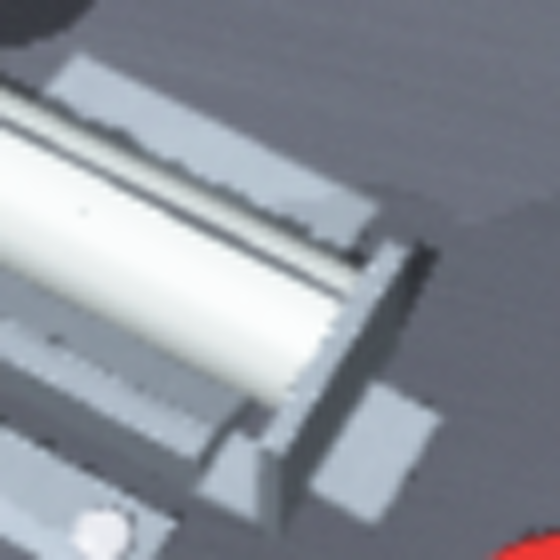

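The pipe end is now hidden behind the plate's edge (crop (320,330)), so it is very near the plate. The force still shows only friction, so I'll creep until it rises.

Request:
arm_command(
  increments=[
    {"slide":[0.3,0,0],"spin":0},
    {"slide":[0.3,0,0],"spin":0},
  ],
)

```text
clock: 17.65
tool_pos: [0.569, -0.12, 0.0123]
ee_rot: [[0.245, 0.969, -0.0], [0.969, -0.245, -0.001], [-0.001, -0.0, -1.0]]
contact_force: [-1.8, -6.9, -0.4]
gripper_width: 0.0003
grip_force: 0.0
```

Request:
arm_command(
  increments=[
    {"slide":[0.3,0,0],"spin":0},
    {"slide":[0.3,0,0],"spin":0},
  ],
)

```text
clock: 17.82
tool_pos: [0.569, -0.1199, 0.0123]
ee_rot: [[0.245, 0.969, -0.0], [0.969, -0.245, -0.002], [-0.002, -0.0, -1.0]]
contact_force: [-3.1, -9.4, 0.2]
gripper_width: -0.0004
grip_force: 0.0
```

The force rose to about 10 N and the tool stopped, so the pipe is against the stop plate. I'll back straight off, then lift and move away.

Request:
arm_command(
  increments=[
    {"slide":[-0.5,0,0],"spin":0},
    {"slide":[-0.7,0,0],"spin":0},
    {"slide":[-2,0,0],"spin":0},
    {"slide":[-5,0,0],"spin":0},
    {"slide":[-10,0,0],"spin":0},
    {"slide":[-12,0,0],"spin":0},
    {"slide":[-5,0,-10],"spin":0},
    {"slide":[0,0,-25],"spin":0},
    {"slide":[0,0,-30],"spin":0},
    {"slide":[0,0,-30],"spin":0},
    {"slide":[0,0,-30],"spin":0},
    {"slide":[0,0,-20],"spin":0},
  ],
)

```text
clock: 18.82
tool_pos: [0.561, -0.1539, 0.1612]
ee_rot: [[0.246, 0.969, 0.004], [0.969, -0.246, -0.002], [-0.001, 0.004, -1.0]]
contact_force: [0.7, -0.3, -0.1]
gripper_width: -0.0002
grip_force: 0.0
```

Request:
arm_command(
  increments=[
    {"slide":[-10,-10,0],"spin":0},
    {"slide":[-20,-25,0],"spin":0},
    {"slide":[-20,-30,0],"spin":0},
    {"slide":[-20,-30,0],"spin":0},
    {"slide":[-20,-30,0],"spin":0},
    {"slide":[-15,-15,0],"spin":0},
    {"slide":[0,0,0],"spin":0},
    {"slide":[0,0,0],"spin":0},
  ],
)

```text
clock: 19.48
tool_pos: [0.3987, -0.2213, 0.1582]
ee_rot: [[0.248, 0.969, 0.001], [0.969, -0.248, -0.001], [-0.001, 0.001, -1.0]]
contact_force: [0.1, 0.8, -0.3]
gripper_width: 0.0003
grip_force: 0.0
```

```bash
python3 pp.py .030; python3 -c "
from h import *
a=eyes.grab_frame('scene')['color'][140:380,150:550]; b=eyes.grab_frame('top')['color'][125:275,250:450]
cv2.imwrite('pics/end.png',np.vstack([cv2.resize(b,(400,300)),cv2.resize(a,(400,240))]))"
```

```text
pipe v mm -1.6 -0.7 len 0.1534 yaw -14.6 ((329.05560302734375, 184.52439880371094), (65.17980194091797, 20.821327209472656), 12.380759239196777) 0.63
tcp v -138.9090784691545 -225.28116197352227 0.15776037093802847 [-0.4  0.2  0.7] 19.5833
```

View pics/end.png

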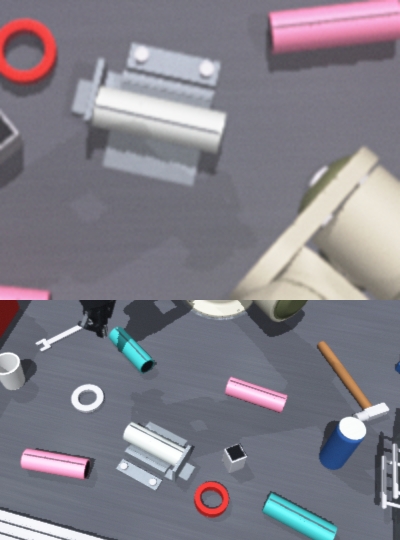

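The pipe lies in the groove against the plate (measured at v ≈ (-1.6, -0.7) mm from the seat). The bystanders look undisturbed and the arm is clear.

```bash
python3 -c "
from cell import bot
print(bot.finish_job())"
```

```text
the job is handed in; nothing more can be done
None
```

I rolled the pipe up the ramp into the V-block groove and slid it along until it rested against the stop plate. It measures within about 2 mm of the seat point, the other things look undisturbed in the last pictures, and I handed the job in at about 20 s.

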